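# Wedge the rocking sample mixer

## Robot

A 6-joint arm with a two-finger parallel gripper is mounted at the origin on the work surface. World frame = base frame: x ahead of the robot, y to its left, z up, the work surface at z = 0. Lengths are in mm, angles in rad, forces in N, time in s.
With the tool pointing down it reaches from about 350 to 875 mm from the base axis. Payload 4.2 kg.
Tool frame: the origin (TCP) lies at the very end of the fingers, on their centre line; the grasp point (between the pads) lies 19 mm behind it; z points along the fingers, y is the direction in which the jaws open and shut (so a half turn about z gives the same grasp; the last joint's range is limited). The gripper opens to 85 mm and grips with 20 to 120 N. Pads are 22 mm wide; open, the fingers measure 114 mm over their backs; the gripper's body (76 mm by 85 mm) begins 54 mm behind the grasp point. The pads swing forward as they close: fully open they stand 13 mm farther back than shut.
Start: joints at [1.503, 0.385, 0.008, 0, -1.194, -0.259], TCP at [200.601, 591.911, 231.312] pointing down, gripper open.
Joint ranges: [-3.14, 3.14], [-1.21, 2.06], [-1.07, 1.41], [-3.16, 2.05], [-2.99, -0.16], [-3.1, 3.1]. Speed limits (rad/s): [2.79, 2.79, 3.14, 3.14, 3.14, 3.14].

## Interface

Orientations are given as a unit quaternion [x, y, z, w].
In Python, from bench import read_state, get_image, camera_params, job_done gives the robot as it stands.
- The arm moves only by the tool send_rows, never from a script. Its arguments are lists of equal length, an entry for each row: "translation": the shift along the tool's x, y, z in m, a list of three; "yaw": the turn about the tool's z in degrees; "fingers": the closure in counts, from 0 (fully open) to 255 (shut). A call has 1 to 12 rows; each row is the pose to reach, as a shift and turn from the pose measured when the call began, along the tool's axes at that moment; what a row does not reach only later rows make up. A row lasts 1/10 s, in which the tool goes at most 50 mm and 8.59 degrees, less where a joint would pass 70% of its speed; a pose out of reach is approached as far as the arm can. A call with a gripper value outside its range is refused whole. The fingers move at their own pace and stop on an object; the grip force is fixed at half the most. Time passes only in rows, so rows that repeat a pose let the fingers close. It gives the time, the measured TCP pose, the force and the opening at its end, in the units of the state.
- read_state(): the state, without advancing time (a new reading comes with each control period).
- get_image(name): name is "scene" or "top"; returns the picture (400x640x3 uint8, blue, green, red); there is no depth.
- camera_params(name): a dict with "mtx" (3x3 intrinsics, pixels), "k1" (the pictures are not rectified: a ray, as slopes to the right and down, at radius r is drawn at 1 + k1 r^2 times it, then the intrinsics apply), "rvec" (rotation vector, rad) and "tvec" (3), from world to camera coordinates, as OpenCV has them. Camera axes: x right, y down, z forward; pixel columns grow to the right and rows downward; lengths in mm; the calibration is good to about 2 mm. A picture is of the moment at which its call begins. camera_params takes no time and is no camera call.
- job_done(): hands the job in, once; it reports no verdict.
The state is a dict: "clock": time; "joints": joint angles; "joint_vel": joint speeds; "joint_efforts": joint torques, N m; "position": TCP position; "ee_rot": TCP orientation; "contact_force": force on the tool from outside, world axes, zero at the start; "wrist_torque": the same for the moment, N m; "gripper_width": finger opening in mm.
Only numpy, scipy, OpenCV 4.12 (cv2) and the standard library are available. Lean on these libraries where they do the work, as an engineer would, in place of code of your own. Each camera call takes 0.05 s, during which the arm holds its last target.

## Task

The white tube mixer rocks on the bench because the foot at its near-left corner, as seen from the robot, is too short. Without picking anything up, press down on that corner to feel it rock, push the black rubber wedge along the bench, thin end first, under that foot until it is snug, then press down firmly on the same corner (about 10 N) and finish while still pressing, with the mixer level and no longer rocking. Do not shove the mixer out of its place, and leave the other things on the bench alone.

Things in the scene. Friction and masses are not known exactly. Their poses are not given: they have to be found in the camera images.
- mixer: white tube mixer, 230 x 250 mm (its x, y), 90 mm high, about 2.2 kg, loose. Origin: centre of its base at bench height, z up. Blue screen on its -x side. Flat top. Four square 16 mm feet at x = +-95, y = +-105 mm; casing underside 22 mm up. The foot at x = -95, y = +105 (near left corner seen from the robot) is too short; it stands on the other three.
- corner_top (a point): where to press: point on the mixer's top, 90 mm up, right above the short foot, 20 mm in from both edges. Pressed there with 3 to 9 N, before it is wedged, the corner tips down until the short foot meets the bench; let go, it tips back level. Axes as the mixer's.
- foot_under (a point): middle of the underside of the short foot (16 mm square). Its height above the bench is the gap to be filled, 5 to 9 mm, different each time. The foot's outer face is 12 mm inside the mixer's +y side.
- wedge: black rubber wedge, 140 mm long (x), 50 mm wide, 0.12 kg, flat on the bench off the mixer's +y side, thin end towards the short foot. Origin: centre of its underside. +x points to the thin end, 3 mm thick; it grows evenly to 25 mm at the blunt back. Pushed in, it meets the foot's outer edge where it is as thick as the gap; the push force then rises, and pushing on lifts or shoves the mixer.
- wedge_tip (a point): middle of the wedge's thin edge, on the bench.
- wedge_back (a point): middle of the wedge's blunt, upright back face (its -x end), the face to push on, 12.5 mm above the bench.
- tube_rack: bystander: orange tube rack, 100 x 190 x 30 mm, with four tubes to 76 mm; origin under its centre
- reagent: bystander: round bottle, 60 mm across, 150 mm tall; origin under its centre
- swab_jar: bystander: jar, 72 mm across, 80 mm tall; origin under its centre
- tip_box: bystander: open grey divided box, 100 x 120 x 50 mm; origin under its centre
- tape: bystander: roll of tape lying flat, 90 mm across, 25 mm high; origin under its centre
- screwdriver: bystander: screwdriver, 170 mm long (x), lying on the bench; origin under its middle
- notepad: bystander: notepad, 150 x 105 x 12 mm; origin under its centre
Not all that is in view belongs to the job. Of the things that look like the wedge, take the one that is nearest to the robot's base at the start.

How it is judged:
By the outcome, as a careful person would: the job done as asked, in the order asked, and still so for the second after the job is handed in, while the arm keeps its last pose, push and grip.
It also fails if it takes over 72 s, if anything falls off the work surface, if the arm or the gripper's body presses on something with over 40 N, if the wrist force passes 120 N, or if a joint passes its speed limit or range.

## Working session

There is one attempt and no reset: what is moved stays moved. The work goes in short steps, Python scripts to look and compute and a tool call to move; the robot and the scene stay as the last step left them, time stands still between calls to the robot, and variables do not carry over. Pictures are saved under pics/ and viewed, and the job is handed in when it is done.

Besides the shell and the picture viewer there is one more tool, called after "Emit:" by a JSON object that holds its "fn" and its "kwargs". send_rows: Moves the arm, as the interface text tells. Its arguments: {"type":"object","properties":{"translation":{"type":"array","items":{"type":"array","items":{"type":"number"}}},"yaw":{"type":"array","items":{"type":"number"}},"fingers":{"type":"array","items":{"type":"number"}}},"required":["translation","yaw","fingers"]}

```bash
mkdir -p pics; ls
python3 - <<'E'
from bench import *
import cv2
s=read_state(); print(s)
for n in ("scene","top"):
    cv2.imwrite(f"pics/{n}0.png",get_image(n)); print(n,camera_params(n))
E
```

```text
pics
{'clock': 0.0, 'joints': array([ 1.50258941e+00,  3.85541446e-01,  6.61763521e-03, -5.02938095e-04,
       -1.19398976e+00, -2.58610701e-01]), 'joint_vel': array([-4.11177486e-04,  1.03816349e-03,  1.19907685e-03,  1.27166343e-03,
       -1.21021416e-05,  3.99416529e-04]), 'joint_efforts': array([-3.80562715e-04, -3.92287338e+01,  1.88394821e+01,  4.18619201e+00,
       -4.74928893e-03,  9.44761837e-06]), 'position': array([200.43109534, 591.37052825, 230.22691122]), 'ee_rot': array([ 9.86662786e-01, -1.62773990e-01, -1.32040160e-04,  1.07604408e-03]), 'contact_force': array([-0.81131298, -0.46002447, -0.20561224]), 'wrist_torque': array([ 0.02359396, -0.04895244, -0.02334906]), 'gripper_width': 85.39041171096109}
scene {'mtx': array([[491.58493169,   0.        , 310.27688802],
       [  0.        , 491.58493169, 204.1359698 ],
       [  0.        ,   0.        ,   1.        ]]), 'k1': -0.001361991177428756, 'rvec': array([ 1.79820615,  1.55223751, -0.74089715]), 'tvec': array([ -86.68682397, -313.04403384, 2235.35160367])}
top {'mtx': array([[418.81469347,   0.        , 318.63607845],
       [  0.        , 418.81469347, 195.77950765],
       [  0.        ,   0.        ,   1.        ]]), 'k1': 0.01590316522926657, 'rvec': array([ 2.1772155 , -2.13645111,  0.13804087]), 'tvec': array([ -26.21167761,  604.15066155, 1255.81164224])}
```

View pics/scene0.png

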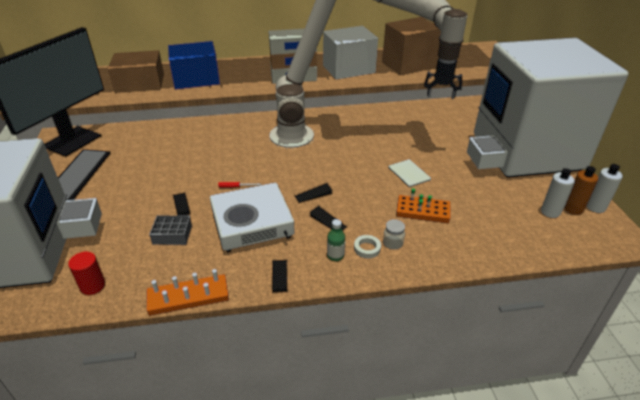

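View pics/top0.png

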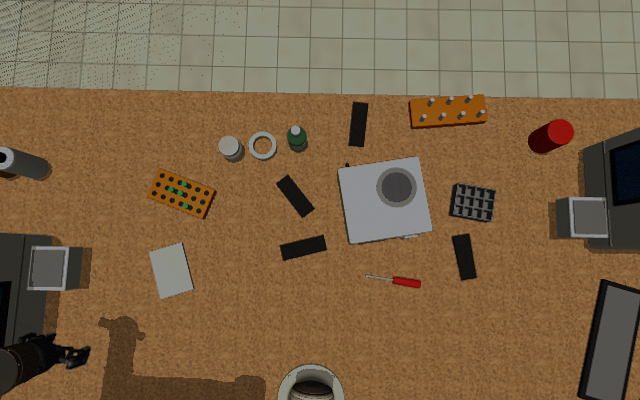

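```bash
cat > h.py <<'E'
import numpy as np, cv2
from bench import *
def cam(n):
    p=camera_params(n); R,_=cv2.Rodrigues(np.array(p["rvec"],float)); return p,R,np.array(p["tvec"],float)
def ray(n,uv):
    p,R,t=cam(n); K=p["mtx"]; d=np.array([(uv[0]-K[0,2])/K[0,0],(uv[1]-K[1,2])/K[1,1]])
    u=d.copy()
    for _ in range(20): u=d/(1+p["k1"]*(u@u))
    return -R.T@t, R.T@np.array([u[0],u[1],1.])
def onz(n,uv,z):
    o,d=ray(n,uv); return o+d*(z-o[2])/d[2]
def proj(n,P):
    p,R,t=cam(n); c=R@np.asarray(P,float)+t; u=c[:2]/c[2]; u=u*(1+p["k1"]*(u@u)); return p["mtx"][:2,:2]@u+p["mtx"][:2,2]
E
python3 - <<'E'
from h import *
im=cv2.imread("pics/top0.png"); g=im.max(axis=2)
# dark blobs
m=((g<45)*255).astype(np.uint8)
for c in cv2.findContours(m,cv2.RETR_EXTERNAL,cv2.CHAIN_APPROX_NONE)[0]:
    a=cv2.contourArea(c)
    if 300<a<2500:
        r=cv2.minAreaRect(c); b=cv2.boxPoints(r)
        print(a,np.round(r[0]),np.round(r[1],1),[np.round(onz("top",q,0)[:2]) .tolist() for q in b], np.hypot(*onz("top",r[0],0)[:2]).round())
hsv=cv2.cvtColor(im,cv2.COLOR_BGR2HSV)
m=((hsv[...,1]<60)&(hsv[...,2]>110)).astype(np.uint8)*255; m[:100]=0
for c in cv2.findContours(m,cv2.RETR_EXTERNAL,cv2.CHAIN_APPROX_NONE)[0]:
    a=cv2.contourArea(c)
    if a>4000:
        r=cv2.minAreaRect(c); b=cv2.boxPoints(r)
        print("mix",a,r,b.round(1).tolist(),[np.round(onz("top",q,90)[:2],1).tolist() for q in b])
crop=im[150:290,260:450]; cv2.imwrite("pics/crop0.png",cv2.resize(crop,None,fx=4,fy=4,interpolation=cv2.INTER_CUBIC))
s=cv2.imread("pics/scene0.png")[160:270,190:350]; cv2.imwrite("pics/crop1.png",cv2.resize(s,None,fx=5,fy=5,interpolation=cv2.INTER_CUBIC))
E
```

```text
423.5 [312. 387.] [40.4 15.1] [[15.0, 55.0], [58.0, 52.0], [49.0, -69.0], [6.0, -65.0]] 32.0
941.0 [603. 341.] [ 40.5 120.3] [[31.0, -762.0], [370.0, -892.0], [336.0, -1006.0], [0.0, -873.0]] 901.0
630.5 [303. 247.] [15.5 44.9] [[451.0, 106.0], [488.0, -30.0], [441.0, -43.0], [405.0, 92.0]] 447.0
675.5 [464. 257.] [44.7 17.3] [[490.0, -434.0], [500.0, -488.0], [364.0, -507.0], [354.0, -454.0]] 635.0
603.0 [295. 196.] [42.9 15.2] [[647.0, 122.0], [677.0, 84.0], [570.0, -1.0], [539.0, 36.0]] 611.0
1731.5 [626. 173.] [64.3 34.4] [[798.0, -932.0], [813.0, -1041.0], [606.0, -1048.0], [592.0, -941.0]] 1214.0
595.0 [358. 124.] [15.  43.5] [[777.0, -107.0], [922.0, -121.0], [917.0, -170.0], [772.0, -156.0]] 858.0
mix 6162.5 ((385.0540771484375, 200.82431030273438), (79.89789581298828, 83.67906951904297), 80.53767395019531) [[337.20001220703125, 168.3000030517578], [419.79998779296875, 154.5], [432.8999938964844, 233.39999389648438], [350.3999938964844, 247.10000610351562]] [[681.8, -68.8], [728.5, -315.9], [493.4, -351.6], [448.7, -110.2]]
```

View pics/crop0.png

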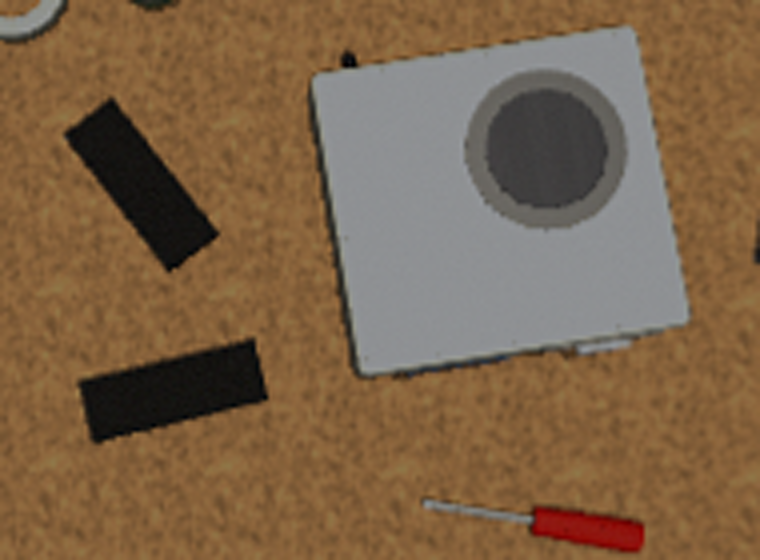

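View pics/crop1.png

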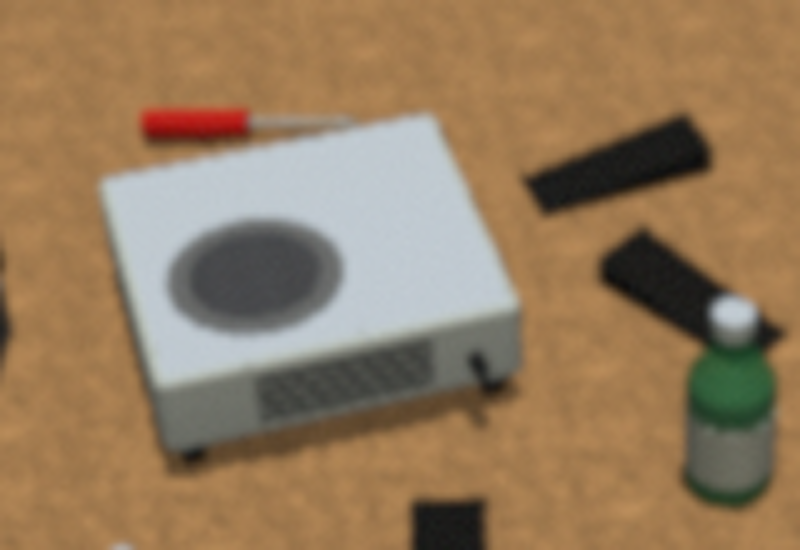

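```bash
cat > meas.py <<'E'
from h import *
def lines(mask,quad,n,band=4,trim=0.15):
    # refine quad edges: mask contour pts near each edge, fitLine, intersect
    c=max([c for c in cv2.findContours(mask,cv2.RETR_EXTERNAL,cv2.CHAIN_APPROX_NONE)[0] if cv2.pointPolygonTest(c,tuple(map(float,quad.mean(0))),False)>=0],key=cv2.contourArea)[:,0,:].astype(float)
    L=[]
    for i in range(4):
        a,b=quad[i],quad[(i+1)%4]; d=(b-a); l=np.hypot(*d); d/=l; nn=np.array([-d[1],d[0]])
        s=(c-a)@d; e=(c-a)@nn
        p=c[(s>trim*l)&(s<(1-trim)*l)&(abs(e)<band)]
        v=cv2.fitLine(p.astype(np.float32),cv2.DIST_HUBER,0,.01,.01).ravel(); 
        L.append((v[:2]/np.hypot(*v[:2]),v[2:]))
    out=[]
    ctr=quad.mean(0)
    L=[(d,p+ 0.5*(lambda m:m*np.sign(m@(p-ctr)))(np.array([-d[1],d[0]]))) for d,p in L]  # contour is pixel centres: half px outwards
    for i in range(4):
        (d1,p1),(d2,p2)=L[i-1],L[i]
        t=np.linalg.solve(np.c_[d1,-d2],p2-p1); out.append(p1+d1*t[0])
    return np.array(out)
E
cat > m1.py <<'E'
from meas import *
import sys
f=sys.argv[1]
im=cv2.imread(f); 
S=4; big=cv2.resize(im,None,fx=S,fy=S,interpolation=cv2.INTER_CUBIC)
tofull=lambda p:(p+0.5)/S-0.5
hsv=cv2.cvtColor(big,cv2.COLOR_BGR2HSV)
m=((hsv[...,1]<70)&(hsv[...,2]>105)).astype(np.uint8)*255; m[:400]=0
q=np.array([[337.75,168.75],[418,156.75],[432.25,230.5],[350,243.5]])*S+1.5
c=tofull(lines(m,q,4,band=10,trim=.12)); print("mixer px",c.round(2).tolist())
W=np.array([onz("top",u,90)[:2] for u in c]); print("far-left,far-right,near-right,near-left",W.round(1).tolist())
print("sides",[np.hypot(*(W[i]-W[(i+1)%4])).round(1) for i in range(4)])
x=(W[0]-W[3])+(W[1]-W[2]); y=(W[0]-W[1])+(W[3]-W[2])
ax=np.arctan2(x[1],x[0]); ay=np.arctan2(y[1],y[0])-np.pi/2; th=(ax+ay)/2
print("yaw",np.degrees([ax,ay]).round(2)); C=W.mean(0); R=np.array([[np.cos(th),-np.sin(th)],[np.sin(th),np.cos(th)]])
foot=C+R@[-95,105]; print("C",C.round(1),"foot",foot.round(1),"foot outer",(C+R@[-95,113]).round(1))
print("cam",ray("top",(0,0))[0].round())
m=((big.max(axis=2)<60)*255).astype(np.uint8)
q=(np.array([[79,382],[255,340],[268,398],[95,442]])/4+[260,150])*S+1.5
try:
    c=tofull(lines(m,q,4,band=10)); print("wedge px",c.round(2).tolist())
    zs=[25,3,0,0]
    for z in (0,25): print(z,[onz("top",u,z)[:2].round(1).tolist() for u in c])
    np.save("wpx.npy",c)
except Exception as e: print(e)
np.savez("mix.npz",C=C,R=R,foot=foot,th=th)
E
python3 m1.py pics/top0.png
```

```text
mixer px [[337.12, 168.16], [418.23, 155.55], [432.73, 230.84], [349.67, 243.35]]
far-left,far-right,near-right,near-left [[682.2, -68.5], [725.3, -311.3], [500.7, -351.2], [459.6, -108.1]]
sides [np.float64(246.6), np.float64(228.1), np.float64(246.6), np.float64(226.2)]
yaw [10.09  9.83]
C [ 592.  -209.8] foot [ 480.2 -122.8] foot outer [ 478.9 -114.9]
cam [ 442.  -14. 1322.]
wedge px [[279.29, 244.9], [322.94, 234.37], [326.49, 249.4], [282.71, 260.37]]
0 [[451.9, 105.6], [487.3, -30.6], [440.7, -42.5], [404.3, 93.4]]
25 [[451.7, 103.3], [486.5, -30.3], [440.7, -42.0], [405.0, 91.4]]
```

```bash
cat > go.py <<'E'
import sys; from h import *
from scipy.spatial.transform import Rotation as Ro
s=read_state(); R=Ro.from_quat(s["ee_rot"]).as_matrix(); p=s["position"]
print("t",round(s["clock"],2),"pos",p.round(1),"xang",np.degrees(np.arctan2(R[1,0],R[0,0])).round(2),"tilt",np.degrees(np.arccos(-R[2,2])).round(2),"F",s["contact_force"].round(2),"w",round(s["gripper_width"],1))
a=sys.argv[1:]
if len(a)>=3:
    t=np.array(list(map(float,a[:3]))); print("shift m",(R.T@(t-p)/1000).round(4).tolist())
    if len(a)>3: print("yaw",round(np.degrees(np.arctan2(R[1,0],R[0,0]))-float(a[3]),2))
E
python3 go.py 480 -123 180 -76.9
```

```text
t 0.1 pos [200.4 591.4 230.3] xang -18.73 tilt 0.11 F [-0.64  0.12  0.88] w 85.0
shift m [0.4942, 0.5867, 0.0515]
yaw 58.17
```

Emit:
{"fn": "send_rows", "kwargs": {"translation": [[0.247,0.293,0.0],[0.247,0.293,0.0],[0.247,0.293,0.0],[0.494,0.587,0.0],[0.494,0.587,0.0],[0.494,0.587,0.0],[0.494,0.587,0.0],[0.494,0.587,0.0],[0.494,0.587,0.0],[0.494,0.587,0.0],[0.494,0.587,0.0],[0.494,0.587,0.0]], "yaw": [8,16,24,32,40,48,56,58.2,58.2,58.2,58.2,58.2], "fingers": [255,255,255,255,255,255,255,255,255,255,255,255]}}

```text
clock: 1.3
position: [418.9, 31.0, 231.5]
ee_rot: [0.783, -0.622, 0.0, 0.001]
contact_force: [1.0, -0.0, -0.2]
gripper_width: 0.2
```

```bash
python3 go.py 480 -123 130 -76.9
```

```text
t 1.3 pos [418.9  31.  231.5] xang -76.91 tilt 0.09 F [ 0.95 -0.02 -0.2 ] w 0.2
shift m [0.1637, -0.0247, 0.1018]
yaw -0.01
```

Emit:
{"fn": "send_rows", "kwargs": {"translation": [[0.082,-0.012,0.04],[0.164,-0.025,0.07],[0.164,-0.025,0.1],[0.164,-0.025,0.105],[0.164,-0.025,0.12],[0.164,-0.025,0.127],[0.164,-0.025,0.127],[0.164,-0.025,0.127]], "yaw": [0,0,0,0,0,0,0,0], "fingers": [255,255,255,255,255,255,255,255]}}

```text
clock: 2.1
position: [480.9, -122.7, 105.7]
ee_rot: [0.784, -0.621, 0.001, 0.0]
contact_force: [-0.5, -0.3, 0.6]
gripper_width: -0.2
```

```bash
python3 go.py 480 -123 95 -76.9
python3 - <<'E'
from h import *
im=get_image("top"); cv2.imwrite("pics/top1.png",im); s=get_image("scene"); cv2.imwrite("pics/scene1.png",s)
a=cv2.resize(im[150:290,260:450],(570,420),interpolation=cv2.INTER_CUBIC); 
cv2.imwrite("pics/top1c.png",a); cv2.imwrite("pics/sc1c.png",cv2.resize(s[120:260,190:350],(640,560),interpolation=cv2.INTER_CUBIC))
E
```

```text
t 2.1 pos [ 480.9 -122.7  105.7] xang -76.83 tilt 0.13 F [-0.47 -0.3   0.59] w -0.2
shift m [0.0001, 0.001, 0.0107]
yaw 0.07
```

View pics/sc1c.png

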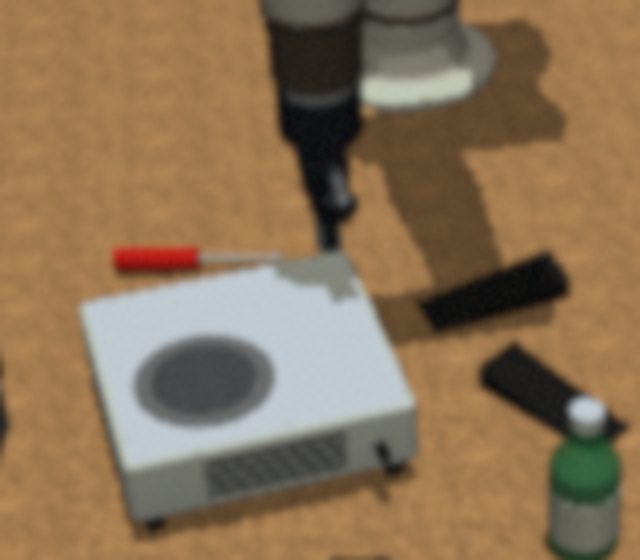

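View pics/top1c.png

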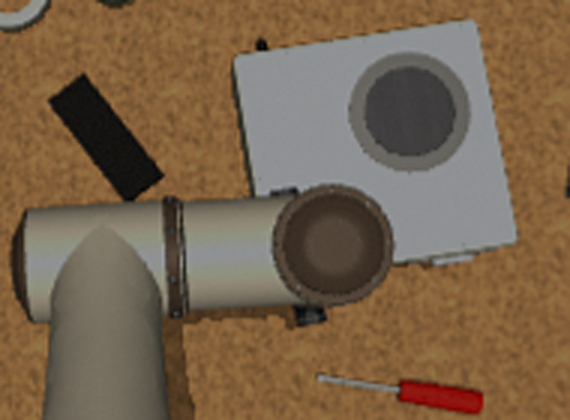

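Emit:
{"fn": "send_rows", "kwargs": {"translation": [[0,0,0.006],[0,0,0.01],[0,0,0.013],[0,0,0.014],[0,0,0.015],[0,0,0.016],[0,0,0.016]], "yaw": [0,0,0,0,0,0,0], "fingers": [255,255,255,255,255,255,255]}}

```text
clock: 2.9
position: [481.3, -122.6, 90.2]
ee_rot: [0.784, -0.621, 0.002, -0.0]
contact_force: [-0.5, 0.5, 0.1]
gripper_width: -0.1
```

Emit:
{"fn": "send_rows", "kwargs": {"translation": [[0,0,0.001],[0,0,0.002],[0,0,0.003],[0,0,0.003]], "yaw": [0,0,0,0], "fingers": [255,255,255,255]}}

```text
clock: 3.3
position: [480.4, -122.3, 87.3]
ee_rot: [0.784, -0.621, 0.001, 0.0]
contact_force: [-3.1, 3.4, 5.7]
gripper_width: 0.1
```

Emit:
{"fn": "send_rows", "kwargs": {"translation": [[-0.001,0.001,0.001],[-0.002,0.002,0.002],[-0.002,0.002,0.002]], "yaw": [0,0,0], "fingers": [255,255,255]}}

```text
clock: 3.6
position: [478.7, -120.8, 85.6]
ee_rot: [0.784, -0.621, 0.002, -0.0]
contact_force: [0.5, -0.6, 3.5]
gripper_width: 0.1
```

Emit:
{"fn": "send_rows", "kwargs": {"translation": [[-0.0005,0.0005,0.001],[-0.001,0.001,0.002],[-0.001,0.001,0.002]], "yaw": [0,0,0], "fingers": [255,255,255]}}

```text
clock: 3.9
position: [478.2, -120.4, 84.3]
ee_rot: [0.784, -0.621, 0.002, -0.001]
contact_force: [0.5, -2.1, 6.2]
gripper_width: 0.3
```

Emit:
{"fn": "send_rows", "kwargs": {"translation": [[0,0,0.001],[0,0,0.001]], "yaw": [0,0], "fingers": [255,255]}}

```text
clock: 4.1
position: [478.2, -120.5, 84.3]
ee_rot: [0.784, -0.621, 0.002, -0.0]
contact_force: [-2.4, 0.0, 10.6]
gripper_width: -0.4
```

Emit:
{"fn": "send_rows", "kwargs": {"translation": [[0,0,-0.0005],[0,0,-0.0005],[0,0,-0.0005]], "yaw": [0,0,0], "fingers": [255,255,255]}}

```text
clock: 4.4
position: [478.2, -120.4, 84.6]
ee_rot: [0.784, -0.621, 0.002, -0.001]
contact_force: [0.8, -0.6, 2.2]
gripper_width: 0.2
```

```bash
python3 go.py 480 -123 100
python3 - <<'E'
from h import *
s=get_image("scene"); cv2.imwrite("pics/scene2.png",s)
a=cv2.imread("pics/scene1.png"); cv2.imwrite("pics/cmp2.png",np.hstack([cv2.resize(i[165:260,200:310],(396,342),interpolation=cv2.INTER_CUBIC) for i in (a,s)]))
E
```

```text
t 4.4 pos [ 478.2 -120.4   84.6] xang -76.75 tilt 0.28 F [ 0.83 -0.56  2.24] w 0.2
shift m [0.003, -0.0012, -0.0154]
```

View pics/cmp2.png

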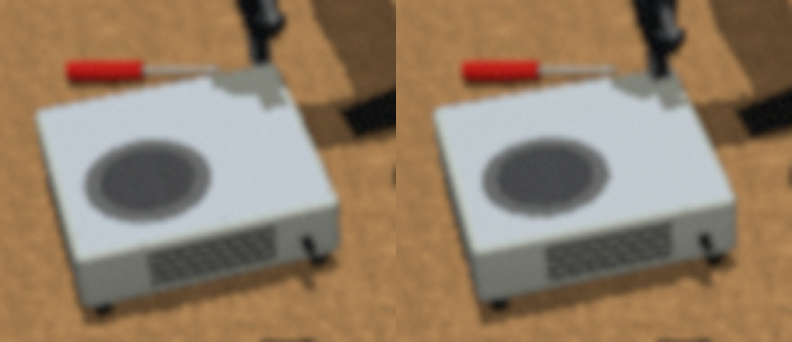

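Emit:
{"fn": "send_rows", "kwargs": {"translation": [[0,0,0.0006],[0,0,0.0006],[0,0,0.0006],[0,0,0.0006]], "yaw": [0,0,0,0], "fingers": [255,255,255,255]}}

```text
clock: 4.85
position: [478.1, -120.3, 84.3]
ee_rot: [0.784, -0.621, 0.002, -0.0]
contact_force: [-0.5, 0.6, 5.5]
gripper_width: 0.1
```

Emit:
{"fn": "send_rows", "kwargs": {"translation": [[0.001,-0.001,-0.002],[0.002,-0.002,-0.004],[0.003,-0.003,-0.0055],[0.003,-0.003,-0.007],[0.003,-0.003,-0.01],[0.003,-0.003,-0.03],[-0.04,0,-0.07],[-0.09,0,-0.1]], "yaw": [0,0,0,0,0,0,0,0], "fingers": [255,255,255,255,255,255,255,255]}}

```text
clock: 5.65
position: [460.3, -46.6, 175.8]
ee_rot: [0.783, -0.622, 0.002, -0.0]
contact_force: [1.1, 1.6, 0.4]
gripper_width: -0.1
```

```bash
python3 go.py 420 135 60 -76.7
```

```text
t 5.65 pos [460.3 -46.6 175.8] xang -76.92 tilt 0.27 F [1.11 1.61 0.36] w -0.1
shift m [-0.1864, -0.0014, 0.1152]
yaw -0.22
```

Emit:
{"fn": "send_rows", "kwargs": {"translation": [[-0.05,-0.001,-0.01],[-0.1,-0.001,0.0],[-0.15,-0.001,0.0],[-0.186,-0.001,0.03],[-0.186,-0.001,0.07],[-0.186,-0.001,0.11],[-0.186,-0.001,0.12],[-0.186,-0.001,0.12],[-0.186,-0.001,0.12]], "yaw": [0,0,0,0,0,0,0,0,0], "fingers": [195,195,195,195,195,195,195,195,195]}}

```text
clock: 6.55
position: [420.8, 134.9, 56.3]
ee_rot: [0.783, -0.622, 0.003, -0.001]
contact_force: [-0.4, 0.2, 0.5]
gripper_width: 19.9
```

```bash
python3 go.py 420 135 8 -76.7
python3 - <<'E'
from h import *
im=get_image("top"); cv2.imwrite("pics/top3.png",im); s=get_image("scene"); cv2.imwrite("pics/scene3.png",s)
cv2.imwrite("pics/c3.png",np.hstack([cv2.resize(im[140:290,240:440],(400,300)),cv2.resize(s[140:260,200:360],(400,300),interpolation=cv2.INTER_CUBIC)]))
E
```

```text
t 6.55 pos [420.8 134.9  56.3] xang -76.92 tilt 0.34 F [-0.4   0.19  0.45] w 19.9
shift m [-0.0004, 0.001, 0.0483]
yaw -0.22
```

View pics/c3.png

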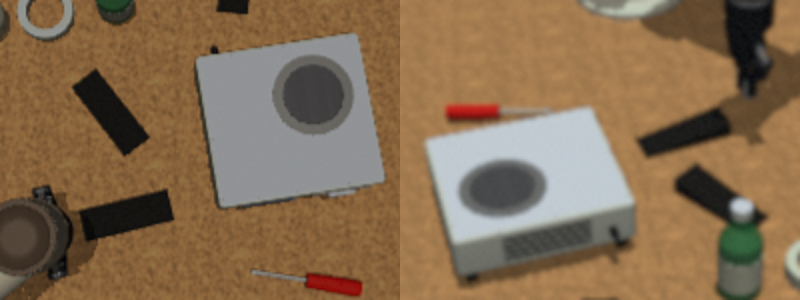

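```bash
python3 m1.py pics/top3.png
```

```text
mixer px [[337.09, 168.18], [418.24, 155.55], [432.74, 230.85], [349.65, 243.38]]
far-left,far-right,near-right,near-left [[682.2, -68.4], [725.3, -311.3], [500.7, -351.2], [459.5, -108.0]]
sides [np.float64(246.7), np.float64(228.2), np.float64(246.7), np.float64(226.2)]
yaw [10.09  9.85]
C [ 591.9 -209.7] foot [ 480.2 -122.8] foot outer [ 478.8 -114.9]
cam [ 442.  -14. 1322.]
wedge px [[278.92, 245.04], [322.94, 234.36], [326.45, 249.37], [282.3, 260.51]]
0 [[451.5, 106.7], [487.4, -30.6], [440.8, -42.4], [403.8, 94.7]]
25 [[451.3, 104.4], [486.5, -30.3], [440.8, -41.9], [404.5, 92.6]]
```

Emit:
{"fn": "send_rows", "kwargs": {"translation": [[0,0.001,0.02],[0,0.001,0.035],[0,0.001,0.044],[0,0.001,0.048],[0,0.001,0.048],[0,0.001,0.048]], "yaw": [0,0,0,0,0,0], "fingers": [195,195,195,195,195,195]}}

```text
clock: 7.25
position: [420.9, 135.2, 9.5]
ee_rot: [0.783, -0.622, 0.003, -0.003]
contact_force: [1.2, -0.1, -0.3]
gripper_width: 20.0
```

Emit:
{"fn": "send_rows", "kwargs": {"translation": [[0.008,0,0.001],[0.016,0,0.001],[0.022,0,0.001],[0.026,0,0.001],[0.03,0,0.001],[0.034,0,0.001],[0.038,0,0.001],[0.043,0,0.001],[0.048,0,0.001],[0.053,0,0.001],[0.057,0,0.001],[0.06,0,0.001]], "yaw": [0,0,0,0,0,0,0,0,0,0,0,0], "fingers": [195,195,195,195,195,195,195,195,195,195,195,195]}}

```text
clock: 8.45
position: [434.6, 76.4, 8.6]
ee_rot: [0.783, -0.622, 0.003, -0.003]
contact_force: [-1.0, 1.6, 0.7]
gripper_width: 20.2
```

```bash
python3 go.py 460 -2 8 -76.7
python3 - <<'E'
from h import *
im=get_image("top"); cv2.imwrite("pics/top4.png",im); s=get_image("scene"); cv2.imwrite("pics/scene4.png",s)
cv2.imwrite("pics/c4.png",np.hstack([cv2.resize(im[140:290,240:440],(400,300)),cv2.resize(s[140:260,200:360],(400,300),interpolation=cv2.INTER_CUBIC)]))
E
```

```text
t 8.45 pos [434.6  76.4   8.6] xang -76.95 tilt 0.48 F [-0.97  1.6   0.68] w 20.2
shift m [0.0821, -0.0071, 0.0008]
yaw -0.25
```

View pics/c4.png

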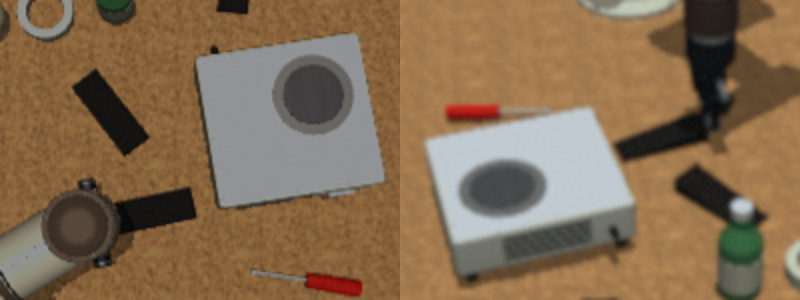

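Run:
```python
from meas import *
S=4; im=cv2.imread("pics/top4.png"); big=cv2.resize(im,None,fx=S,fy=S,interpolation=cv2.INTER_CUBIC)
m=((big.max(axis=2)<60)*255).astype(np.uint8)
m[:, :1240]=0
q=np.array([[311,240],[335,234],[338,247.5],[314,253]])*S+1.5
c=(lines(m,q,4,band=10)+.5)/S-.5
w=[onz("top",u,0)[:2] for u in c]; print(np.round(w,1).tolist(), "tip",((w[1]+w[2])/2).round(1),
 [np.degrees(np.arctan2(*(w[j]-w[i])[::-1])).round(1) for i,j in((0,1),(3,2))])
```

```text
[[473.4, 11.3], [491.5, -67.0], [444.7, -78.6], [423.7, 10.3]] tip [468.1 -72.8] [np.float64(-77.0), np.float64(-76.7)]
```

Emit:
{"fn": "send_rows", "kwargs": {"translation": [[0.005,0,0.001],[0.01,0,0.001],[0.015,0,0.001],[0.02,0,0.001],[0.025,0,0.001],[0.03,0,0.001],[0.035,0,0.001],[0.039,0,0.001],[0.043,0,0.001],[0.046,0,0.001],[0.048,0,0.001],[0.048,0,0.001]], "yaw": [0,0,0,0,0,0,0,0,0,0,0,0], "fingers": [195,195,195,195,195,195,195,195,195,195,195,195]}}

```text
clock: 9.75
position: [444.9, 29.0, 7.5]
ee_rot: [0.783, -0.622, 0.003, -0.002]
contact_force: [0.4, -0.1, 0.2]
gripper_width: 20.4
```

```bash
python3 go.py
python3 - <<'E'
from h import *
im=get_image("top"); cv2.imwrite("pics/top5.png",im)
cv2.imwrite("pics/c5.png",cv2.resize(im[140:290,240:440],(800,600),interpolation=cv2.INTER_CUBIC))
E
```

```text
t 9.75 pos [444.9  29.    7.5] xang -76.99 tilt 0.41 F [ 0.37 -0.1   0.24] w 20.4
```

View pics/c5.png

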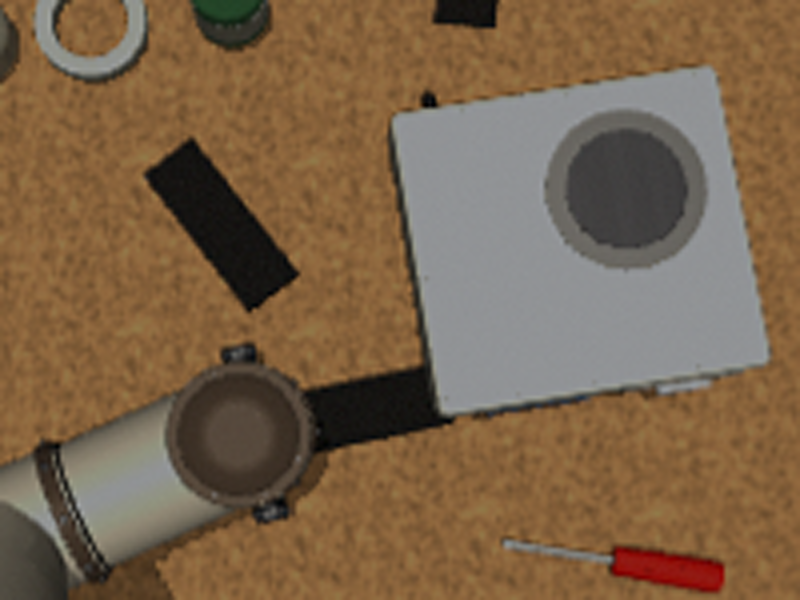

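Emit:
{"fn": "send_rows", "kwargs": {"translation": [[0.001,0,0],[0.002,0,0],[0.003,0,0],[0.004,0,0],[0.005,0,0],[0.006,0,0]], "yaw": [0,0,0,0,0,0], "fingers": [195,195,195,195,195,195]}}

```text
clock: 10.4
position: [446.2, 23.2, 7.5]
ee_rot: [0.783, -0.622, 0.003, -0.002]
contact_force: [-0.2, 0.8, 0.9]
gripper_width: 19.7
```

Emit:
{"fn": "send_rows", "kwargs": {"translation": [[0.001,0,0],[0.002,0,0],[0.003,0,0]], "yaw": [0,0,0], "fingers": [195,195,195]}}

```text
clock: 10.7
position: [446.9, 20.1, 7.5]
ee_rot: [0.783, -0.622, 0.003, -0.002]
contact_force: [-0.6, 1.8, 0.3]
gripper_width: 20.1
```

Emit:
{"fn": "send_rows", "kwargs": {"translation": [[0.001,0,0],[0.002,0,0]], "yaw": [0,0], "fingers": [195,195]}}

```text
clock: 10.9
position: [447.4, 18.1, 7.5]
ee_rot: [0.783, -0.622, 0.003, -0.002]
contact_force: [0.5, 1.8, -0.4]
gripper_width: 20.1
```

Emit:
{"fn": "send_rows", "kwargs": {"translation": [[0.001,0,0],[0.002,0,0]], "yaw": [0,0], "fingers": [195,195]}}

```text
clock: 11.1
position: [447.8, 16.0, 7.5]
ee_rot: [0.783, -0.622, 0.003, -0.002]
contact_force: [-0.5, 0.9, -0.0]
gripper_width: 20.0
```

Emit:
{"fn": "send_rows", "kwargs": {"translation": [[0.001,0,0],[0.002,0,0]], "yaw": [0,0], "fingers": [195,195]}}

```text
clock: 11.3
position: [448.3, 14.0, 7.5]
ee_rot: [0.783, -0.622, 0.003, -0.002]
contact_force: [-0.6, 1.6, -0.4]
gripper_width: 19.7
```

Emit:
{"fn": "send_rows", "kwargs": {"translation": [[0.001,0,0],[0.0015,0,0]], "yaw": [0,0], "fingers": [195,195]}}

```text
clock: 11.5
position: [448.8, 12.8, 7.5]
ee_rot: [0.783, -0.623, 0.003, -0.002]
contact_force: [-0.9, 5.1, -0.3]
gripper_width: 20.3
```

```bash
python3 - <<'E'
from h import *
im=get_image("top"); cv2.imwrite("pics/top6.png",im); s=get_image("scene"); cv2.imwrite("pics/scene6.png",s)
E
python3 m1.py pics/top6.png | head -5; python3 go.py
```

```text
mixer px [[337.11, 168.17], [418.24, 155.55], [432.74, 230.87], [349.62, 243.38]]
far-left,far-right,near-right,near-left [[682.2, -68.5], [725.3, -311.3], [500.6, -351.2], [459.5, -107.9]]
sides [np.float64(246.6), np.float64(228.2), np.float64(246.8), np.float64(226.2)]
yaw [10.07  9.83]
C [ 591.9 -209.7] foot [ 480.2 -122.7] foot outer [ 478.8 -114.9]
t 11.6 pos [448.8  12.9   7.5] xang -77.0 tilt 0.42 F [-0.04  4.2   0.31] w 20.0
```

Emit:
{"fn": "send_rows", "kwargs": {"translation": [[0.0004,0,0],[0.0008,0,0],[0.0008,0,0]], "yaw": [0,0,0], "fingers": [195,195,195]}}

```text
clock: 11.9
position: [449.1, 12.5, 7.5]
ee_rot: [0.783, -0.622, 0.003, -0.003]
contact_force: [-1.9, 5.4, -0.5]
gripper_width: 20.2
```

Emit:
{"fn": "send_rows", "kwargs": {"translation": [[0.0005,0,0],[0.001,0,0],[0.001,0,0]], "yaw": [0,0,0], "fingers": [195,195,195]}}

```text
clock: 12.2
position: [449.4, 12.3, 7.5]
ee_rot: [0.783, -0.623, 0.003, -0.003]
contact_force: [-2.1, 7.1, -0.6]
gripper_width: 20.2
```

Emit:
{"fn": "send_rows", "kwargs": {"translation": [[-0.005,0,0],[-0.015,0,0],[-0.035,0,-0.005],[-0.04,0,-0.04],[-0.04,0,-0.09],[-0.02,0,-0.125],[0.02,0,-0.125],[0.06,0,-0.125],[0.06,0,-0.125]], "yaw": [0,0,0,0,0,0,0,0,0], "fingers": [195,195,195,195,255,255,255,255,255]}}

```text
clock: 13.1
position: [462.0, -49.1, 132.8]
ee_rot: [0.781, -0.624, 0.003, -0.003]
contact_force: [-0.1, -0.1, 0.3]
gripper_width: -0.1
```

```bash
python3 go.py 480 -122.8 100 -76.9
```

```text
t 13.1 pos [462.  -49.1 132.8] xang -77.27 tilt 0.5 F [-0.05 -0.1   0.3 ] w -0.1
shift m [0.0758, -0.001, 0.0329]
yaw -0.37
```

Emit:
{"fn": "send_rows", "kwargs": {"translation": [[0.04,-0.001,0],[0.076,-0.001,0],[0.076,-0.001,0.015],[0.076,-0.001,0.03],[0.076,-0.001,0.036],[0.076,-0.001,0.039],[0.076,-0.001,0.041],[0.076,-0.001,0.042],[0.076,-0.001,0.042]], "yaw": [0,0,0,0,0,0,0,0,0], "fingers": [255,255,255,255,255,255,255,255,255]}}

```text
clock: 14.0
position: [480.4, -122.7, 91.3]
ee_rot: [0.781, -0.624, 0.003, -0.003]
contact_force: [0.5, -0.8, 0.8]
gripper_width: 0.2
```

```bash
python3 go.py 480 -122.8 90 -76.9
```

```text
t 14.0 pos [ 480.4 -122.7   91.3] xang -77.24 tilt 0.54 F [ 0.48 -0.75  0.83] w 0.2
shift m [-0.0, 0.0004, 0.0013]
yaw -0.34
```

Emit:
{"fn": "send_rows", "kwargs": {"translation": [[0,0,0.001],[0,0,0.0015],[0,0,0.002],[0,0,0.002]], "yaw": [0,0,0,0], "fingers": [255,255,255,255]}}

```text
clock: 14.4
position: [480.6, -122.6, 90.1]
ee_rot: [0.781, -0.624, 0.004, -0.003]
contact_force: [-1.6, 1.8, 5.3]
gripper_width: -0.3
```

Emit:
{"fn": "send_rows", "kwargs": {"translation": [[0,0,0.0006],[0,0,0.0012],[0,0,0.0012]], "yaw": [0,0,0], "fingers": [255,255,255]}}

```text
clock: 14.7
position: [480.7, -122.7, 90.0]
ee_rot: [0.781, -0.624, 0.004, -0.003]
contact_force: [-2.8, 2.1, 10.3]
gripper_width: -0.1
```

Run:
```python
from h import *
im=get_image("top"); cv2.imwrite("pics/top7.png",im); 
for i in range(4):
    s=get_image("scene"); r=read_state(); print(r["clock"],r["position"].round(2),r["contact_force"].round(2))
cv2.imwrite("pics/scene7.png",s)
a=cv2.imread("pics/scene3.png")
cv2.imwrite("pics/c7.png",np.vstack([np.hstack([cv2.resize(i[160:260,200:340],(400,286),interpolation=cv2.INTER_CUBIC) for i in (a,s)]),np.hstack([cv2.resize(im[140:290,240:440],(400,300)),cv2.resize(cv2.imread("pics/top6.png")[140:290,240:440],(400,300))])]))
```

```text
14.8 [ 480.63 -122.65   90.01] [-4.52  2.16  9.33]
14.85 [ 480.66 -122.65   90.05] [-3.44  2.41  8.96]
14.9 [ 480.64 -122.66   90.02] [-2.99  2.57 10.4 ]
14.95 [ 480.65 -122.64   90.03] [-2.92  1.88 10.36]
```

View pics/c7.png

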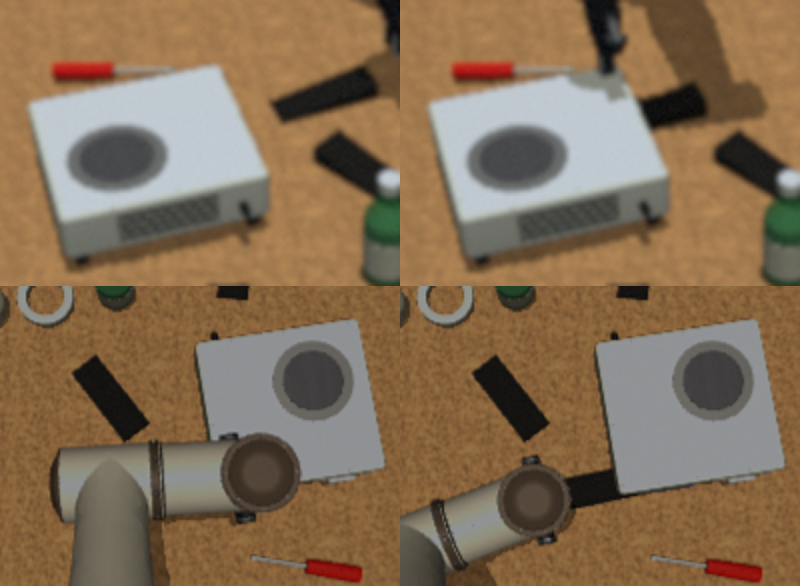

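```bash
python3 -c "
from bench import *
print(job_done()); s=read_state(); print(s['clock'],s['position'],s['contact_force'])"
```

```text
the job is handed in; nothing more can be done
None
the job is handed in; nothing more can be done
```

The wedge is under the short foot and the mixer no longer rocks. I handed the job in at about 15 s, with the arm still pressing the corner at about 10 N.

- **Feeling the rock:** I pressed the near-left corner until the short foot met the bench. The tool went down from about 90 to 84.3 mm at about 5.5 N. One reading on the way reached 10.6 N, just over the 3–9 N range, and I eased off. I then let go.
- **Pushing the wedge:** I used the black wedge nearest the base (top-view pixel 303, 247) and pushed it from its blunt back with two fingertips. It lined up with the foot to about 1 mm and 3°. Resistance rose from about 1.5 N to about 7 N after about 23 mm of wedge had gone under, and I stopped there.
- **Final press:** The corner held at 90.0 mm under 9–10.4 N over the last five readings, so it had not sunk. A sideways force of 3–5 N remained at the fingertip.
- **Mixer and bystanders:** When the wedge first met the foot, the mixer had moved less than 0.2 mm. I did not remeasure it after the last pushes and the final press, but the last pictures show no shift. The bystanders in view of those pictures look undisturbed.
- **A disagreement:** The rock press suggested a gap of 5.5–6 mm. The wedge went in to where it should be about 6.6 mm thick, which fits a measurement error of a few millimetres in wedge position.

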